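# Fill the bush rack, then peel off a cover and hold it over the rack

### The job

Put each of the two loose steel bushes over the empty post of the rack row that holds bushes of its own length, and let go. Then peel the top cover off the sticky nested stack by the lug at its corner: raise that corner first while the opposite end still rests on the stack, so that the covers below stay put. Finish while holding the cover in the gripper, still, level, centred over the rack and lengthwise with it, a few centimetres clear above it, with the tape measure, jar and screwdriver left alone.

Things in the scene. Friction and masses are not known exactly. Their poses are not given: they have to be found in the camera images.
- bush_short: loose plain steel bush (tube), 30 mm outside, 20 mm bore, 25 mm long, about 80 g, standing on the bench; origin at the centre of its underside, z up its axis
- bush_long: loose plain steel bush (tube), 30 mm outside, 20 mm bore, 45 mm long, about 140 g, standing on the bench; origin at the centre of its underside, z up its axis
- rack: fixed plywood bush rack, base 125 mm (x) by 175 mm (y), 8 mm thick, with an upright 8 mm cheek at each y end, top 62 mm above the bench, its highest part; origin at the centre of its underside, y along the rows. Two rows lie side by side, centre lines 30 mm either side of the rack's own
- row_short: the row for 25 mm bushes: a fixed wooden strip 50 by 145 by 6 mm along the rack's y, lying on the rack base, with three steel posts 50 mm apart; the middle one and the -y one already carry fixed 25 mm bushes, the +y one is empty. Origin at the centre of its underside, axes as the rack's. The two rows may change places
- row_long: the row for 45 mm bushes: as the other row, but its two fixed bushes are 45 mm long; the empty post is again the +y one. Origin at the centre of its underside
- row_short_post (a point): foot of the empty post of the 25 mm row, on the strip's top face (14 mm above the bench), on the post's axis; the post is 13 mm in diameter, 15 mm high with a cone tip; a seated bush has its underside's centre here
- row_long_post (a point): foot of the empty post of the 45 mm row, on the strip's top face (14 mm above the bench); same post
- cover: top, loose grey cover: a rigid lid 137 (x) by 182 (y) by 16 mm, 4 mm skirt walls hanging over the cover below, 3 mm roof, 130 to 210 g. Origin at the centre of the skirt's lower edge plane; z up, y lengthwise. Nested, its origin is 33 mm above the bench. On the roof stands the lug, at the -x -y corner
- cover_lug (a point): grip point in the lug, 22 mm above the roof, at (-45, -70, 38) mm in the cover's frame; the lug is an upright block 30 mm along x, 12 mm thick along y, 26 mm high (top 4 mm above this point): pinch it across the 12 mm, closing along the cover's y, tool pointing down; the tool must turn with the lug as the cover tilts
- cover_far (a point): middle of the roof's underside near the end away from the lug, at (0, 81, 13) mm in the cover's frame; it rests on the edge of the cover below, about which the top cover tilts when the lug end is raised
- stack: the covers below the top one, nested as one loose block 137 x 182 mm, 1.0 kg; origin at the centre of its underside, axes as the cover's. Its top face, 46 mm above the bench and 162 mm long, reaches 13 mm into the top cover, whose skirts stick at y = +55 mm with a drag of 11 to 16 N: pulled straight up it tips the block up with it; raising the lug end 0.3 rad about cover_far frees it with a few N
- tape: tape measure, 68 by 36 by 62 mm, yellow, standing on the bench beyond the work: leave alone; origin under its centre
- jar: jar with a steel cap, 64 mm diameter, 85 mm high: leave alone; origin under its centre
- driver: screwdriver lying on the bench: leave alone
Mind the look-alikes: they are no part of the job. Leave any red look-alike of the bush_short alone. What is shaped like the bush_long but pink is not meant.

How it is judged:
By the outcome, as a careful person would: the job done as asked, in the order asked, and still so for the second after the job is handed in, while the arm keeps its last pose, push and grip.
It also fails if it takes over 67 s, if anything falls off the work surface, if the arm or the gripper's body presses on something with over 40 N, if the wrist force passes 120 N, or if a joint passes its speed limit or range.

### The arm

A 6-joint arm with a two-finger parallel gripper is mounted at the origin on the work surface. World frame = base frame: x ahead of the robot, y to its left, z up, the work surface at z = 0. Lengths are in m, angles in rad, forces in N, time in s.
With the tool pointing down it reaches from about 0.25 to 0.775 m from the base axis. Payload 4 kg.
Tool frame: the origin (TCP) lies between the finger pads, 19 mm behind the fingertips; this is the grasp point; z points along the fingers, y is the line along which they close (so a half turn about z gives the same grasp; the last joint's range is limited). The gripper opens to 94 mm and grips with 3 to 60 N. Pads are 16 mm wide; open, the fingers measure 119 mm over their backs; the gripper's body (75 mm by 177 mm) begins 78 mm behind the grasp point.
Start: joints at [-1.407, 0.087, 1.371, -0, 1.684, -0.103], TCP at [0.145, -0.531, 0.224] pointing down, gripper open.
Joint ranges: [-3.1, 3.1], [-0.76, 2.03], [0.27, 2.55], [-1.08, 4.22], [0.17, 2.65], [-2.57, 2.57]. Speed limits (rad/s): [2.79, 2.79, 3.14, 3.14, 3.14, 3.14].

### API

Orientations are given as [roll, pitch, yaw] about the fixed x, y, z axes, in that order (R = Rz(yaw) Ry(pitch) Rx(roll)).
In Python, from bench import robot gives the robot as it stands. The module is installed in compiled form; this text tells all that it offers.
- The arm moves only by the tool move_arm, never from a script. Its argument "motion" is one flat list of numbers, 7 for each row, row after row: the turn, a rotation vector about the tool's x, y, z in units of 45 degrees (1.0 is 45 degrees), then the shift along the tool's x, y, z in units of 100 mm (1.0 is 100 mm), then the opening, from 0 (shut) to 1 (fully open). A call has 1 to 12 rows; each row shifts and turns the commanded pose from where the row before left it, along the tool's axes as they then stand; what a row does not reach is not made up. A row lasts 1/12 s, in which the tool goes at most 41.7 mm and 7.16 degrees, less where a joint would pass 70% of its speed; a pose out of reach is approached as far as the arm can. A call with a number of a shift or a turn outside -1 to 1 is refused whole. A call with a gripper value outside its range is refused whole. The fingers move at their own pace and stop on an object; the grip force is fixed at half the most. Time passes only in rows, so rows that do not move let the fingers close. It gives the time, the measured TCP pose, the force, the opening and the grip force at its end, in the units of the state.
- robot.get_obs(): the state, without advancing time (a new reading comes with each control period).
- robot.snapshot(name): name is "scene" or "top"; returns the picture (420x560x3 uint8, red, green, blue); there is no depth.
- robot.get_calibration(name): a dict with "fx", "fy", "cx", "cy" (pixels), "R" (3x3) and "t" (3): a world point X has camera coordinates R X + t. Camera axes: x right, y down, z forward; pixel columns grow to the right and rows downward; lengths in m; the calibration is good to about 2 mm. A picture is of the moment at which its call begins. get_calibration takes no time and is no camera call.
- robot.close_job(): hands the job in; it is judged then, once.
The state is a dict: "time": time; "joint_positions": joint angles; "qvel": joint speeds; "joint_torque": joint torques, N m; "tool_pos": TCP position; "ee_rot": TCP orientation; "wrist_force": force on the tool from outside, world axes, zero at the start; "wrist_torque": the same for the moment, N m; "width": finger opening in m; "finger_force": force on a finger pad.
Only numpy, scipy, OpenCV 4.12 (cv2) and the standard library are available. Lean on these libraries where they do the work, as an engineer would, in place of code of your own. Each camera call takes 0.05 s, during which the arm holds its last target. There are 200 camera calls.

## Working session

There is one attempt and no reset: what is moved stays moved. The work goes in short steps, Python scripts to look and compute and a tool call to move; the robot and the scene stay as the last step left them, time stands still between calls to the robot, and variables do not carry over. Pictures are saved under pics/ and viewed, at most 12 in all, crops included, and the job is handed in when it is done.

Besides the shell and the picture viewer there is one more tool, called after "Emit:" by a JSON object that holds its "name" and its "arguments". move_arm: Moves the arm, as the interface text tells. Shifts and turns lie within -1 to 1; 1 stands for 100 mm of shift or 45 degrees of turn. Its arguments: {"type":"object","properties":{"motion":{"type":"array","items":{"type":"number"}}},"required":["motion"]}

```bash
mkdir -p pics
python3 - <<'E'
from bench import robot
import cv2
for n in("scene","top"):
    im=robot.snapshot(n); cv2.imwrite(f"pics/{n}0.png",im[:,:,::-1])
    print(n,robot.get_calibration(n))
print(robot.get_obs())
E
```

```text
scene {'fx': 503.87628723284803, 'fy': 503.87628723284803, 'cx': 277.86185359122095, 'cy': 200.7286572182909, 'R': array([[ 0.06392859,  0.9978315 ,  0.01566615],
       [ 0.7105467 , -0.0344888 , -0.70280432],
       [-0.70073999,  0.05606082, -0.7112107 ]]), 't': array([ 0.03275393, -0.36804996,  1.5977862 ])}
top {'fx': 507.8496995981394, 'fy': 507.8496995981394, 'cx': 284.1860217562572, 'cy': 205.30430853843077, 'R': array([[-0.02103596, -0.99973966, -0.00883759],
       [-0.99389822,  0.02186874, -0.1081115 ],
       [ 0.10827662,  0.00650944, -0.99409949]]), 't': array([-0.04749498,  0.6012573 ,  1.25609023])}
{'time': 0.1, 'joint_positions': array([-1.40709112e+00,  8.79085670e-02,  1.37207327e+00, -1.66800778e-05,
        1.68360153e+00, -1.03075869e-01]), 'qvel': array([-0.00030662, -0.00291612, -0.00163026,  0.00129288, -0.00194953,
        0.00049428]), 'joint_torque': array([ 2.10994134e-03, -3.41252124e+01, -3.03301048e+01,  7.19696190e-02,
        3.03722033e-02, -9.21030369e-05]), 'tool_pos': array([ 0.14492488, -0.53009832,  0.22322132]), 'ee_rot': array([-3.13961080e+00, -1.88341272e-04,  2.66779028e-01]), 'wrist_force': array([-0.0021979 ,  0.37484703,  0.46834415]), 'wrist_torque': array([-0.02359421,  0.0216658 , -0.02989523]), 'finger_force': 0.0, 'width': 0.09418028535539787}
```

View pics/scene0.png

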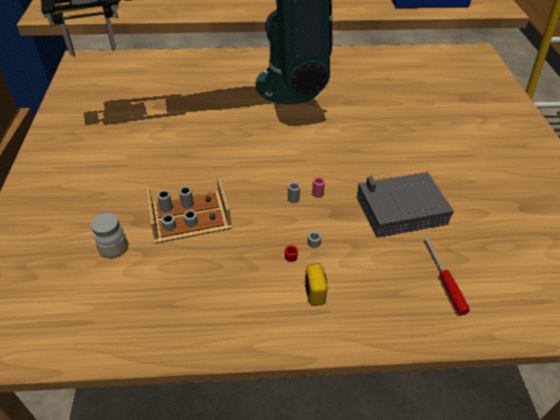

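View pics/top0.png

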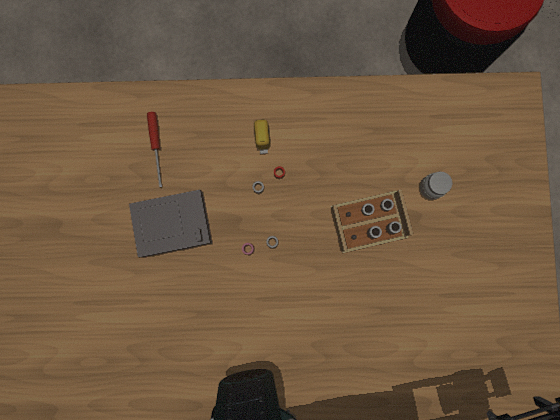

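The scene view shows these candidates:
- **Long bush:** grey at (294,192), pink look-alike at (318,187). The grey one is meant.
- **Short bush:** grey at (314,240), red look-alike at (291,253). The grey one is meant.
- **Rack:** at (190,210). The tall bushes stand in the row nearer the robot, and the empty posts are at (208,198) and (212,216).
- **Cover lug:** at (371,183).

In the top view the grey bushes are at (272,242) and (258,187). I'll confirm this in one enlarged crop.

Run:
```python
import cv2,numpy as np
t=cv2.imread("pics/top0.png")
a=cv2.resize(t[155:265,230:430],None,fx=4,fy=4,interpolation=cv2.INTER_CUBIC)
cv2.imwrite("pics/c1.png",a)
b=cv2.resize(t[180:265,120:220],None,fx=6,fy=6,interpolation=cv2.INTER_CUBIC)
b=cv2.convertScaleAbs(b,alpha=1.6)
cv2.imwrite("pics/c2.png",b)
```

```text
(no output)
```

View pics/c1.png

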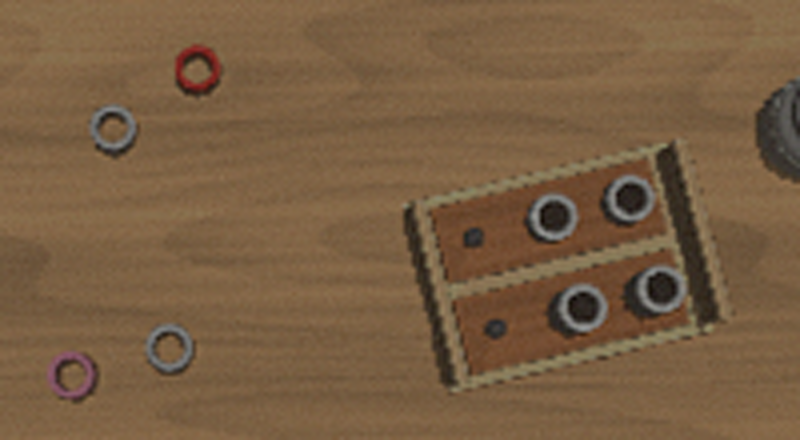

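View pics/c2.png

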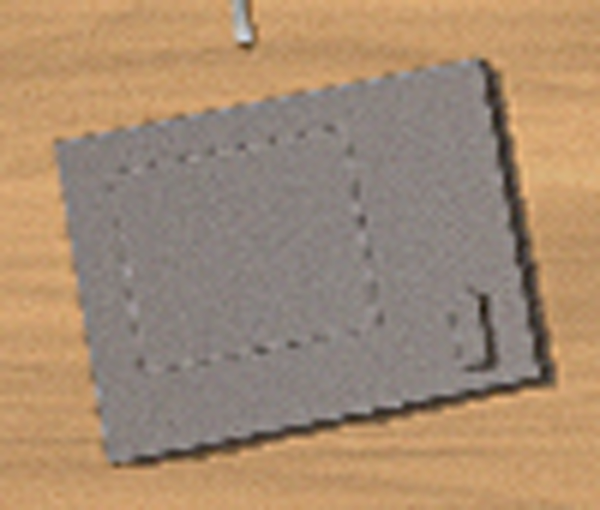

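The crop confirms the grey rings: short at top-view (258.3,187.3), long at (272.3,242). The row with smaller rings at top, nearer the tape side, is the short row, with its empty post at (348,214). The robot-side row is the long one, with its post at (353.5,237). The lug is at the lower right corner of the cover, around (199,235).

```bash
cat > h.py <<'E'
import numpy as np,cv2
from bench import robot
from scipy.spatial.transform import Rotation as Ro
C={n:robot.get_calibration(n) for n in("scene","top")}
def ray(n,u,v,z):
    c=C[n];d=c["R"].T@[(u-c["cx"])/c["fx"],(v-c["cy"])/c["fy"],1];o=-c["R"].T@c["t"]
    return o+d*(z-o[2])/d[2]
def proj(n,X):
    c=C[n];p=c["R"]@np.asarray(X,float)+c["t"];return np.array([c["fx"]*p[0]/p[2]+c["cx"],c["fy"]*p[1]/p[2]+c["cy"]])
def fit(loc,W):
    loc,W=np.array(loc),np.array(W)[:,:2];a=loc-loc.mean(0);b=W-W.mean(0)
    y=np.arctan2((a[:,0]*b[:,1]-a[:,1]*b[:,0]).sum(),(a*b).sum());R=np.array([[np.cos(y),-np.sin(y)],[np.sin(y),np.cos(y)]])
    t=W.mean(0)-R@loc.mean(0);return t,y,W-(loc@R.T+t)
E
python3 - <<'E'
from h import *
np.set_printoptions(precision=4,suppress=True)
c1=lambda x,y,z:ray("top",230+(x+.5)/4-.5,155+(y+.5)/4-.5,z)
c2=lambda x,y,z:ray("top",120+(x+.5)/6-.5,180+(y+.5)/6-.5,z)
S=c1(114,130,.025);L=c1(170,349,.045);print("S",S,"L",L)
W=[c1(473,238,.027),c1(552,218,.039),c1(630,199,.039),c1(495,328,.027),c1(582,308,.059),c1(660,289,.059)]
t,y,r=fit([(.03,.05),(.03,0),(.03,-.05),(-.03,.05),(-.03,0),(-.03,-.05)],W);print("rack",t,y,r)
R=np.array([[np.cos(y),-np.sin(y)],[np.sin(y),np.cos(y)]])
ps=t+R@[.03,.05];pl=t+R@[-.03,.05];print("posts s,l",ps,pl,W[0],W[3])
tc,yc,r=fit([(.0685,.091),(.0685,-.091),(-.0685,-.091),(-.0685,.091)],[c2(57,143,.049),c2(487,60,.049),c2(550,380,.049),c2(110,465,.049)])
print("cover",tc,yc,r)
Rc=np.array([[np.cos(yc),-np.sin(yc)],[np.sin(yc),np.cos(yc)]]);lug=tc+Rc@[-.045,-.07];print("lug",lug)
top=cv2.imread("pics/top0.png");sc=cv2.imread("pics/scene0.png")
sc=cv2.resize(sc[160:270,140:460],None,fx=2.5,fy=2.5,interpolation=cv2.INTER_CUBIC)
sc=cv2.convertScaleAbs(sc,alpha=1.3)
pts=[(*S[:2],.025),(*L[:2],.045),(*ps,.029),(*pl,.029),(*lug,.075)]+[(*(tc+Rc@q),.049) for q in[(.0685,.091),(.0685,-.091),(-.0685,-.091),(-.0685,.091)]]+[(*(t+R@q),.039) for q in[(.03,0),(.03,-.05)]]+[(*(t+R@q),.059) for q in[(-.03,0),(-.03,-.05)]]
for p in pts:
    u,v=proj("scene",p);cv2.circle(sc,(int((u-140+.5)*2.5),int((v-160+.5)*2.5)),2,(0,255,0),-1)
cv2.imwrite("pics/c3.png",sc)
E
```

```text
S [0.6492 0.0054 0.025 ] L [ 0.5077 -0.0285  0.045 ]
rack [ 0.5563 -0.2768] 0.21014387080489294 [[-0.0006  0.    ]
 [-0.0005  0.0002]
 [-0.     -0.0004]
 [ 0.0007  0.0006]
 [ 0.0001 -0.0004]
 [ 0.0003 -0.    ]]
posts s,l [ 0.5752 -0.2217] [ 0.5165 -0.2342] [ 0.5746 -0.2217  0.027 ] [ 0.5172 -0.2336  0.027 ]
cover [0.5599 0.2264] 0.174017331573733 [[ 0.      0.001 ]
 [-0.0004 -0.0001]
 [ 0.     -0.0021]
 [ 0.0003  0.0011]]
lug [0.5277 0.1497]
```

View pics/c3.png

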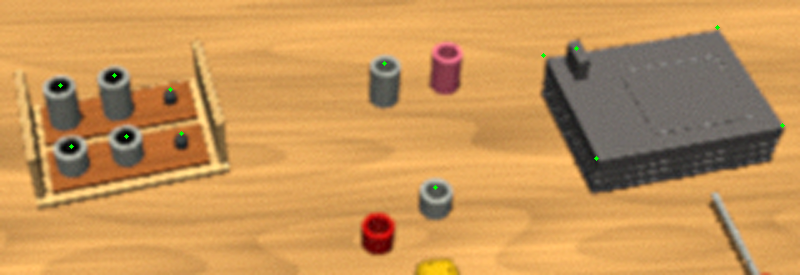

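The reprojected points sit on the objects in the scene view too: the bush tops, post tips, lug and cover corners all match. So the two cameras agree, and I can move now.

```bash
cat > plan.py <<'E'
import sys
from h import *
x,y,z,yaw=map(float,sys.argv[1:5])
o=robot.get_obs();cur=Ro.from_euler("xyz",o["ee_rot"]);tgt=Ro.from_euler("xyz",[np.pi,0,yaw])
turn=(cur.inv()*tgt).as_rotvec()/(np.pi/4)
d=np.array([x,y,z])-o["tool_pos"];s=tgt.inv().apply(d)*10
print("turn",turn.round(4),"shift(after turn)",s.round(3),"rows",np.linalg.norm(s)/.417, "F",o["wrist_force"].round(1),"q6",o["joint_positions"][5].round(2),"w",o["width"],o["time"])
E
python3 plan.py .5077 -.0285 .15 1.781
```

```text
turn [-1.800e-03 -2.100e-03 -1.928e+00] shift(after turn) [4.149 4.595 0.732] rows 14.948495029480044 F [-0.   0.4  0.5] q6 -0.1 w 0.09418028535539787 0.1
```

Emit:
{"name": "move_arm", "arguments": {"motion": [0, 0, -0.158, 0, 0, 0, 0.64, 0, 0, -0.158, 0, 0, 0, 0.64, 0, 0, -0.158, 0, 0, 0, 0.64, 0, 0, -0.158, 0, 0, 0, 0.64, 0, 0, -0.158, 0, 0, 0, 0.64, 0, 0, -0.158, 0, 0, 0, 0.64, 0, 0, -0.158, 0, 0, 0, 0.64, 0, 0, -0.158, 0, 0, 0, 0.64, 0, 0, -0.158, 0, 0, 0, 0.64, 0, 0, -0.158, 0, 0, 0, 0.64, 0, 0, -0.158, 0, 0, 0, 0.64, 0, 0, -0.158, 0, 0, 0, 0.64]}}

```text
time: 1.1
tool_pos: [0.145, -0.5302, 0.2236]
ee_rot: [3.142, -0.001, 1.762]
wrist_force: [-0.6, 0.0, -1.3]
width: 0.0601
finger_force: 0.0
```

```bash
python3 plan.py .5077 -.0285 .12 1.781
```

```text
turn [ 0.     -0.0017 -0.0241] shift(after turn) [4.15  4.594 1.036] rows 15.053509394553306 F [-0.6  0.  -1.3] q6 -1.6 w 0.060104952521746705 1.1
```

Emit:
{"name": "move_arm", "arguments": {"motion": [0, 0, -0.024, 0.27, 0.3, 0.05, 0.64, 0, 0, 0, 0.27, 0.3, 0.05, 0.64, 0, 0, 0, 0.27, 0.3, 0.05, 0.64, 0, 0, 0, 0.27, 0.3, 0.05, 0.64, 0, 0, 0, 0.27, 0.3, 0.05, 0.64, 0, 0, 0, 0.27, 0.3, 0.05, 0.64, 0, 0, 0, 0.27, 0.3, 0.05, 0.64, 0, 0, 0, 0.27, 0.3, 0.05, 0.64, 0, 0, 0, 0.27, 0.3, 0.05, 0.64, 0, 0, 0, 0.27, 0.3, 0.05, 0.64, 0, 0, 0, 0.27, 0.3, 0.05, 0.64, 0, 0, 0, 0.27, 0.3, 0.05, 0.64]}}

```text
time: 2.1
tool_pos: [0.433, -0.1388, 0.1638]
ee_rot: [-3.141, 0.0, 1.775]
wrist_force: [0.5, 0.3, 0.2]
width: 0.06
finger_force: 0.0
```

```bash
python3 plan.py .5077 -.0285 .12 1.781
```

```text
turn [-0.0002  0.0001 -0.0078] shift(after turn) [0.923 0.96  0.438] rows 3.3619444678025463 F [0.5 0.3 0.2] q6 -0.64 w 0.059961548543555 2.1
```

Emit:
{"name": "move_arm", "arguments": {"motion": [0, 0, -0.006, 0.23, 0.24, 0.11, 0.64, 0, 0, 0, 0.23, 0.24, 0.11, 0.64, 0, 0, 0, 0.23, 0.24, 0.11, 0.64, 0, 0, 0, 0.23, 0.24, 0.11, 0.64, 0, 0, 0, 0, 0, 0, 0.64, 0, 0, 0, 0, 0, 0, 0.64]}}

```text
time: 2.6
tool_pos: [0.5069, -0.0297, 0.1187]
ee_rot: [-3.138, -0.001, 1.783]
wrist_force: [0.5, -0.3, -0.6]
width: 0.0602
finger_force: 0.0
```

```bash
python3 plan.py .5077 -.0285 .032 1.781
```

```text
turn [-0.0044 -0.001   0.0022] shift(after turn) [0.01  0.01  0.867] rows 2.079651984397868 F [ 0.5 -0.3 -0.6] q6 -0.38 w 0.060232577732159814 2.6
```

Emit:
{"name": "move_arm", "arguments": {"motion": [0, 0, 0, 0.01, 0.01, 0.22, 0.64, 0, 0, 0, 0, 0, 0.22, 0.64, 0, 0, 0, 0, 0, 0.22, 0.64, 0, 0, 0, 0, 0, 0.2, 0.64, 0, 0, 0, 0, 0, 0, 0, 0, 0, 0, 0, 0, 0, 0, 0, 0, 0, 0, 0, 0, 0, 0, 0, 0, 0, 0, 0, 0, 0, 0, 0, 0, 0, 0, 0]}}

```text
time: 3.35
tool_pos: [0.5096, -0.0303, 0.0362]
ee_rot: [3.138, 0.001, 1.779]
wrist_force: [2.7, 1.0, 1.9]
width: 0.0303
finger_force: 4.4
```

```bash
python3 plan.py .5165 -.2342 .12 1.781
```

```text
turn [ 0.0044  0.0019 -0.0024] shift(after turn) [-2.008 -0.358 -0.838] rows 5.2885438739172 F [2.7 1.  1.9] q6 -0.38 w 0.030280981673811068 3.35
```

Emit:
{"name": "move_arm", "arguments": {"motion": [0, 0, 0, 0, 0, 0, 0, 0, 0, 0, 0, 0, 0, 0, 0, 0, 0, 0, 0, 0, 0]}}

```text
time: 3.6
tool_pos: [0.5096, -0.0303, 0.0361]
ee_rot: [3.138, 0.002, 1.78]
wrist_force: [-0.2, -0.8, 5.7]
width: 0.0299
finger_force: 30.0
```

```bash
python3 plan.py .5077 -.0285 .032 1.781
```

```text
turn [ 0.004   0.0025 -0.0018] shift(after turn) [ 0.021 -0.015  0.041] rows 0.1176990379055775 F [-0.2 -0.8  5.7] q6 -0.38 w 0.029860650738711084 3.6
```

Emit:
{"name": "move_arm", "arguments": {"motion": [0, 0, 0, 0, 0, -0.28, 0, 0, 0, 0, 0, 0, -0.28, 0, 0, 0, 0, 0, 0, -0.28, 0, 0, 0, 0, -0.4, -0.07, 0, 0, 0, 0, 0, -0.4, -0.07, 0, 0, 0, 0, 0, -0.4, -0.07, 0, 0, 0, 0, 0, -0.4, -0.07, 0, 0, 0, 0, 0, -0.4, -0.07, 0, 0, 0, 0, 0, 0, 0, 0, 0, 0, 0, 0, 0, 0, 0, 0, 0, 0, 0, 0, 0, 0, 0]}}

```text
time: 4.52
tool_pos: [0.515, -0.2321, 0.1174]
ee_rot: [-3.14, -0.002, 1.779]
wrist_force: [0.2, 0.4, -1.3]
width: 0.0293
finger_force: 30.0
```

```bash
python3 - <<'E'
from h import *
t=robot.snapshot("top")[:,:,::-1];s=robot.snapshot("scene")[:,:,::-1]
a=cv2.resize(t[150:265,290:430],(560,460),interpolation=cv2.INTER_CUBIC)
b=cv2.resize(s[120:250,130:250],(240,260))
cv2.imwrite("pics/d1.png",np.hstack([a,cv2.copyMakeBorder(b,0,200,0,0,cv2.BORDER_CONSTANT)]))
E
python3 plan.py .5165 -.2342 .12 1.781
```

```text
turn [-0.0007 -0.0015  0.0002] shift(after turn) [-0.032  0.005 -0.021] rows 0.09341604307998656 F [ 0.9  0.1 -0.9] q6 -0.73 w 0.02924974353450734 4.6167
```

View pics/d1.png

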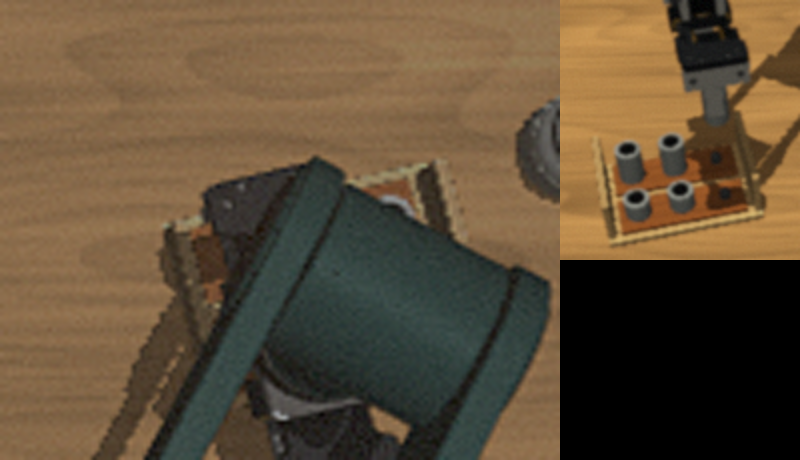

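The bush is held: width 29 mm and about 1.3 N of weight. The gripper is above the empty long-row post.

```bash
python3 plan.py .5176 -.2361 .070 1.781
```

```text
turn [-0.0007 -0.0015  0.0002] shift(after turn) [-0.053  0.012  0.479] rows 1.1551958563427913 F [ 0.9  0.1 -0.9] q6 -0.73 w 0.02924974353450734 4.6167
```

Emit:
{"name": "move_arm", "arguments": {"motion": [0, 0, 0, -0.04, 0.02, 0.15, 0, 0, 0, 0, 0, 0, 0.15, 0, 0, 0, 0, 0, 0, 0.15, 0, 0, 0, 0, 0, 0, 0, 0, 0, 0, 0, 0, 0, 0, 0, 0, 0, 0, 0, 0, 0, 0]}}

```text
time: 5.12
tool_pos: [0.5189, -0.2355, 0.0742]
ee_rot: [3.141, 0.001, 1.781]
wrist_force: [0.8, -0.3, -1.1]
width: 0.0294
finger_force: 30.0
```

```bash
python3 plan.py .5176 -.2361 .050 1.781
```

```text
turn [ 0.0012  0.0011 -0.    ] shift(after turn) [-0.003 -0.014  0.242] rows 0.582297701731713 F [ 0.8 -0.3 -1.1] q6 -0.74 w 0.029419038317899993 5.1167
```

Emit:
{"name": "move_arm", "arguments": {"motion": [0, 0, 0, 0, -0.01, 0.06, 0, 0, 0, 0, 0, 0, 0.06, 0, 0, 0, 0, 0, 0, 0, 0, 0, 0, 0, 0, 0, 0, 0]}}

```text
time: 5.45
tool_pos: [0.5169, -0.2363, 0.0609]
ee_rot: [-3.141, -0.001, 1.779]
wrist_force: [-0.3, -0.6, -2.1]
width: 0.0293
finger_force: 30.0
```

Emit:
{"name": "move_arm", "arguments": {"motion": [0, 0, 0, 0, 0, 0.06, 0, 0, 0, 0, 0, 0, 0.05, 0, 0, 0, 0, 0, 0, 0, 0, 0, 0, 0, 0, 0, 0, 0]}}

```text
time: 5.78
tool_pos: [0.517, -0.2364, 0.0498]
ee_rot: [-3.141, -0.001, 1.779]
wrist_force: [-0.2, 0.2, -0.9]
width: 0.0295
finger_force: 30.0
```

Emit:
{"name": "move_arm", "arguments": {"motion": [0, 0, 0, 0, 0, 0.02, 0, 0, 0, 0, 0, 0, 0, 0, 0, 0, 0, 0, 0, 0, 0]}}

```text
time: 6.03
tool_pos: [0.5172, -0.2365, 0.0496]
ee_rot: [-3.141, 0.0, 1.779]
wrist_force: [-2.9, 1.3, 6.4]
width: 0.0298
finger_force: 30.0
```

Seated: 6 N of contact at the expected height. Now I release and go on to the short bush.

Emit:
{"name": "move_arm", "arguments": {"motion": [0, 0, 0, 0, 0, 0, 0.55, 0, 0, 0, 0, 0, 0, 0.55, 0, 0, 0, 0, 0, 0, 0.55, 0, 0, 0, 0, 0, 0, 0.55, 0, 0, 0, 0, 0, 0, 0.55, 0, 0, 0, 0, 0, -0.2, 0.55, 0, 0, 0, 0, 0, -0.3, 0.55, 0, 0, 0, 0, 0, -0.3, 0.55, 0, 0, 0, 0, 0, 0, 0.55]}}

```text
time: 6.78
tool_pos: [0.5206, -0.2383, 0.1355]
ee_rot: [3.132, 0.008, 1.78]
wrist_force: [-0.2, 0.1, 0.9]
width: 0.052
finger_force: 0.0
```

```bash
python3 plan.py .6492 .0054 .10 1.781
```

```text
turn [ 0.0118  0.0108 -0.0018] shift(after turn) [2.115 1.766 0.355] rows 6.663304031847055 F [-0.2  0.1  0.9] q6 -0.74 w 0.051966756197513106 6.7833
```

Emit:
{"name": "move_arm", "arguments": {"motion": [0, 0, 0, 0.3, 0.25, 0, 0.64, 0, 0, 0, 0.3, 0.25, 0, 0.64, 0, 0, 0, 0.3, 0.25, 0.05, 0.64, 0, 0, 0, 0.3, 0.25, 0.1, 0.64, 0, 0, 0, 0.3, 0.25, 0.1, 0.64, 0, 0, 0, 0.3, 0.25, 0.1, 0.64, 0, 0, 0, 0.3, 0.25, 0, 0.64, 0, 0, 0, 0, 0, 0, 0.64, 0, 0, 0, 0, 0, 0, 0.64, 0, 0, 0, 0, 0, 0, 0.64]}}

```text
time: 7.62
tool_pos: [0.6447, 0.0051, 0.0926]
ee_rot: [-3.14, 0.0, 1.78]
wrist_force: [0.2, -1.0, 0.0]
width: 0.0601
finger_force: 0.0
```

```bash
python3 plan.py .6492 .0054 .023 1.781
```

```text
turn [-0.0015  0.0006 -0.0013] shift(after turn) [-0.006  0.045  0.696] rows 1.6732564291217868 F [ 0.2 -1.   0. ] q6 -0.29 w 0.060098210105842494 7.6167
```

Emit:
{"name": "move_arm", "arguments": {"motion": [0, 0, 0, 0, 0.04, 0.2, 0.64, 0, 0, 0, 0, 0, 0.2, 0.64, 0, 0, 0, 0, 0, 0.2, 0.64, 0, 0, 0, 0, 0, 0.06, 0.64, 0, 0, 0, 0, 0, 0, 0.64, 0, 0, 0, 0, 0, 0, 0.64]}}

```text
time: 8.12
tool_pos: [0.6488, 0.0049, 0.0278]
ee_rot: [3.141, 0.0, 1.778]
wrist_force: [0.3, -0.4, -0.2]
width: 0.0604
finger_force: 0.0
```

```bash
python3 plan.py .6492 .0054 .023 1.781
```

```text
turn [ 0.0002  0.0004 -0.004 ] shift(after turn) [0.004 0.005 0.048] rows 0.11533987910639686 F [ 0.3 -0.4 -0.2] q6 -0.29 w 0.06044421130231662 8.1167
```

Emit:
{"name": "move_arm", "arguments": {"motion": [0, 0, 0, 0, 0, 0.04, 0.64, 0, 0, 0, 0, 0, 0, 0, 0, 0, 0, 0, 0, 0, 0, 0, 0, 0, 0, 0, 0, 0, 0, 0, 0, 0, 0, 0, 0, 0, 0, 0, 0, 0, 0, 0, 0, 0, 0, 0, 0, 0, 0, 0, 0, 0, 0, 0, 0, 0]}}

```text
time: 8.78
tool_pos: [0.6494, 0.0062, 0.0238]
ee_rot: [3.14, 0.0, 1.78]
wrist_force: [1.4, 0.6, 2.2]
width: 0.0289
finger_force: 30.0
```

```bash
python3 plan.py .6492 .0054 .023 1.781;python3 plan.py .5752 -.2217 .12 1.781
```

```text
turn [ 0.0018  0.0004 -0.0018] shift(after turn) [-0.007 -0.004  0.008] rows 0.0284783425078452 F [1.4 0.6 2.2] q6 -0.29 w 0.0289343506048648 8.7833
turn [ 0.0018  0.0004 -0.0018] shift(after turn) [-2.074 -1.202 -0.962] rows 6.193016658640509 F [1.4 0.6 2.2] q6 -0.29 w 0.0289343506048648 8.7833
```

Emit:
{"name": "move_arm", "arguments": {"motion": [0, 0, 0, 0, 0, -0.3, 0, 0, 0, 0, 0, 0, -0.3, 0, 0, 0, 0, 0, 0, -0.3, 0, 0, 0, 0, -0.34, -0.2, 0, 0, 0, 0, 0, -0.34, -0.2, 0, 0, 0, 0, 0, -0.34, -0.2, 0, 0, 0, 0, 0, -0.34, -0.2, 0, 0, 0, 0, 0, -0.34, -0.2, 0, 0, 0, 0, 0, -0.34, -0.2, 0, 0, 0, 0, 0, 0, 0, 0, 0, 0, 0, 0, 0, 0, 0, 0]}}

```text
time: 9.7
tool_pos: [0.5726, -0.2203, 0.1127]
ee_rot: [-3.141, -0.001, 1.775]
wrist_force: [-0.3, 0.7, -1.1]
width: 0.0289
finger_force: 30.0
```

```bash
python3 plan.py .5751 -.2210 .06 1.781
```

```text
turn [-0.0012 -0.0011 -0.0072] shift(after turn) [-0.012  0.023  0.527] rows 1.2663225435053072 F [-0.3  0.7 -1.1] q6 -0.66 w 0.02885051791647985 9.7
```

Emit:
{"name": "move_arm", "arguments": {"motion": [0, 0, -0.006, -0.01, 0.02, 0.15, 0, 0, 0, 0, 0, 0, 0.15, 0, 0, 0, 0, 0, 0, 0.15, 0, 0, 0, 0, 0, 0, 0.05, 0, 0, 0, 0, 0, 0, 0, 0, 0, 0, 0, 0, 0, 0, 0]}}

```text
time: 10.2
tool_pos: [0.5762, -0.2178, 0.0633]
ee_rot: [-3.141, -0.0, 1.786]
wrist_force: [-0.2, -0.7, 0.6]
width: 0.0297
finger_force: 30.0
```

```bash
python3 plan.py .5751 -.2210 .038 1.781
```

```text
turn [-0.0004 -0.0006  0.0059] shift(after turn) [-0.029 -0.017  0.253] rows 0.610984185625243 F [-0.2 -0.7  0.6] q6 -0.67 w 0.029710657756172338 10.2
```

Emit:
{"name": "move_arm", "arguments": {"motion": [0, 0, 0, 0, 0, 0, 0, 0, 0, 0, 0, 0, 0, 0]}}

```text
time: 10.37
tool_pos: [0.5768, -0.2189, 0.0647]
ee_rot: [3.14, 0.002, 1.785]
wrist_force: [-0.2, -0.3, 0.3]
width: 0.0288
finger_force: 30.0
```

```bash
python3 plan.py .5751 -.2210 .038 1.781
```

```text
turn [0.0024 0.0019 0.0047] shift(after turn) [-0.017 -0.021  0.267] rows 0.6440505491367166 F [-0.2 -0.3  0.3] q6 -0.67 w 0.02880366819611694 10.3667
```

Emit:
{"name": "move_arm", "arguments": {"motion": [0, 0, 0.003, -0.02, -0.02, 0.08, 0, 0, 0, 0, 0, 0, 0.05, 0, 0, 0, 0, 0, 0, 0, 0, 0, 0, 0, 0, 0, 0, 0]}}

```text
time: 10.7
tool_pos: [0.5738, -0.2212, 0.0494]
ee_rot: [-3.14, -0.001, 1.782]
wrist_force: [-0.0, -0.2, -0.5]
width: 0.0292
finger_force: 30.0
```

Emit:
{"name": "move_arm", "arguments": {"motion": [0, 0, 0, 0, 0, 0.07, 0, 0, 0, 0, 0, 0, 0.05, 0, 0, 0, 0, 0, 0, 0, 0, 0, 0, 0, 0, 0, 0, 0]}}

```text
time: 11.03
tool_pos: [0.5741, -0.2211, 0.0377]
ee_rot: [-3.141, -0.001, 1.782]
wrist_force: [0.4, 0.4, -0.5]
width: 0.029
finger_force: 30.0
```

Emit:
{"name": "move_arm", "arguments": {"motion": [0, 0, 0, 0, 0, 0.02, 0, 0, 0, 0, 0, 0, 0, 0, 0, 0, 0, 0, 0, 0, 0]}}

```text
time: 11.28
tool_pos: [0.5745, -0.2213, 0.0373]
ee_rot: [3.141, 0.0, 1.782]
wrist_force: [-2.0, 0.0, 4.8]
width: 0.0295
finger_force: 30.0
```

Emit:
{"name": "move_arm", "arguments": {"motion": [0, 0, 0, 0, 0, 0, 0.5, 0, 0, 0, 0, 0, 0, 0.5, 0, 0, 0, 0, 0, 0, 0.5, 0, 0, 0, 0, 0, 0, 0.5, 0, 0, 0, 0, 0, -0.2, 0.5, 0, 0, 0, 0, 0, -0.35, 0.5, 0, 0, 0, 0, 0, -0.35, 0.5, 0, 0, 0, 0, 0, -0.3, 0.5]}}

```text
time: 11.95
tool_pos: [0.5745, -0.2213, 0.1579]
ee_rot: [3.141, 0.0, 1.782]
wrist_force: [1.1, -1.0, 0.4]
width: 0.047
finger_force: 0.0
```

Emit:
{"name": "move_arm", "arguments": {"motion": [0, 0, 0.157, 0, 0, 0, 0.5, 0, 0, 0.157, 0, 0, 0, 0.5, 0, 0, 0.157, 0, 0, 0, 0.5, 0, 0, 0.157, 0, 0, 0, 0.5, 0, 0, 0.157, 0, 0, 0, 0.5, 0, 0, 0.157, 0, 0, 0, 0.5, 0, 0, 0.157, 0, 0, 0, 0.5, 0, 0, 0.157, 0, 0, 0, 0.5, 0, 0, 0.157, 0, 0, 0, 0.5, 0, 0, 0.157, 0, 0, 0, 0.5, 0, 0, 0.157, 0, 0, 0, 0.5, 0, 0, 0.157, 0, 0, 0, 0.5]}}

```text
time: 12.95
tool_pos: [0.5743, -0.2213, 0.1558]
ee_rot: [-3.141, 0.0, 0.296]
wrist_force: [-1.1, 0.0, 0.1]
width: 0.0471
finger_force: 0.0
```

```bash
python3 plan.py .5277 .1497 .13 .174
```

```text
turn [-0.0003  0.0005  0.1554] shift(after turn) [ 0.183 -3.734  0.258] rows 8.987504567652504 F [-1.1  0.   0.1] q6 0.81 w 0.04709293357123483 12.95
```

Emit:
{"name": "move_arm", "arguments": {"motion": [0, 0, 0.152, 0, 0, 0, 0.5, 0, 0, 0, 0.02, -0.37, 0, 0.5, 0, 0, 0, 0.02, -0.37, 0, 0.5, 0, 0, 0, 0.02, -0.37, 0, 0.5, 0, 0, 0, 0.02, -0.37, 0, 0.5, 0, 0, 0, 0.02, -0.37, 0, 0.5, 0, 0, 0, 0.02, -0.37, 0, 0.5, 0, 0, 0, 0.02, -0.37, 0, 0.5, 0, 0, 0, 0.02, -0.37, 0, 0.5, 0, 0, 0, 0.02, -0.37, 0, 0.5, 0, 0, 0, 0, -0.37, 0, 0.5, 0, 0, 0, 0, 0, 0, 0.5]}}

```text
time: 13.95
tool_pos: [0.5232, 0.1518, 0.1561]
ee_rot: [-3.138, 0.0, 0.19]
wrist_force: [-0.2, -0.4, -0.1]
width: 0.0469
finger_force: 0.0
```

```bash
python3 - <<'E'
from h import *
t=robot.snapshot("top")[:,:,::-1];s=robot.snapshot("scene")[:,:,::-1]
a=cv2.resize(t[180:265,320:420],(400,340),interpolation=cv2.INTER_CUBIC)
b=cv2.resize(s[130:270,130:250],(360,420),interpolation=cv2.INTER_CUBIC)
cv2.imwrite("pics/e1.png",np.hstack([cv2.copyMakeBorder(a,0,80,0,0,cv2.BORDER_CONSTANT),b]))
E
python3 plan.py .5277 .1497 .071 .174
```

```text
turn [0.0008 0.0004 0.0152] shift(after turn) [ 0.037 -0.022  0.85 ] rows 2.0406430231716577 F [ 0.9 -0.3 -0.4] q6 1.55 w 0.04707586840486368 14.05
```

View pics/e1.png

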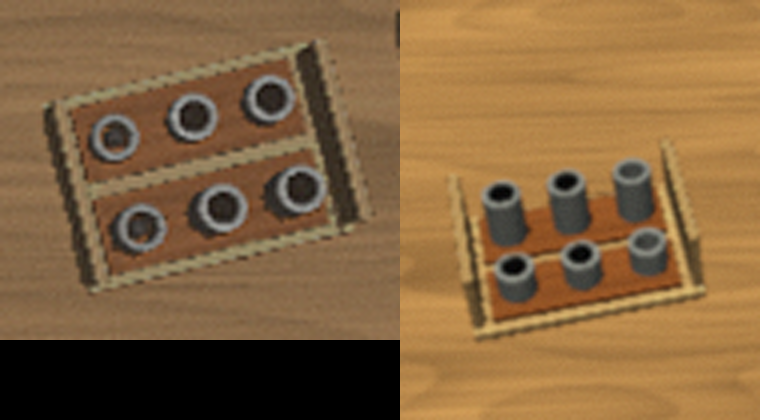

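Both bushes are seated on their posts, the long one at crop (632,190) and the short one at (648,250), level with their neighbours. Next is the lug.

Emit:
{"name": "move_arm", "arguments": {"motion": [0, 0, 0.015, 0.037, -0.02, 0.2, 0.5, 0, 0, 0, 0, 0, 0.2, 0.5, 0, 0, 0, 0, 0, 0.2, 0.5, 0, 0, 0, 0, 0, 0.15, 0.5, 0, 0, 0, 0, 0, 0, 0.5, 0, 0, 0, 0, 0, 0, 0.5]}}

```text
time: 14.55
tool_pos: [0.5278, 0.1469, 0.0803]
ee_rot: [3.141, 0.002, 0.169]
wrist_force: [-0.5, 0.9, 0.6]
width: 0.0469
finger_force: 0.0
```

```bash
python3 plan.py .5277 .1497 .072 .174
```

```text
turn [ 0.0006  0.0031 -0.0065] shift(after turn) [ 0.004 -0.028  0.083] rows 0.21079315561021156 F [-0.5  0.9  0.6] q6 1.57 w 0.04691546849305041 14.55
```

Emit:
{"name": "move_arm", "arguments": {"motion": [0, 0, -0.006, 0, -0.028, 0.08, 0.3, 0, 0, 0, 0, 0, 0, 0.2, 0, 0, 0, 0, 0, 0, 0.2, 0, 0, 0, 0, 0, 0, 0.2]}}

```text
time: 14.88
tool_pos: [0.5282, 0.1512, 0.0741]
ee_rot: [3.141, -0.002, 0.176]
wrist_force: [-0.8, 0.1, -0.5]
width: 0.0238
finger_force: 0.0
```

```bash
python3 - <<'E'
from h import *
t=robot.snapshot("scene")[:,:,::-1]
cv2.imwrite("pics/f1.png",cv2.resize(t[120:245,320:470],(750,600),interpolation=cv2.INTER_CUBIC,dst=None)[:600])
E
python3 plan.py .5277 .1497 .072 .174
```

```text
turn [ 0.0002 -0.0019  0.0023] shift(after turn) [-0.007  0.015  0.021] rows 0.06336966989339368 F [ 0.7 -0.   0.3] q6 1.57 w 0.02069642351296949 14.9333
```

View pics/f1.png

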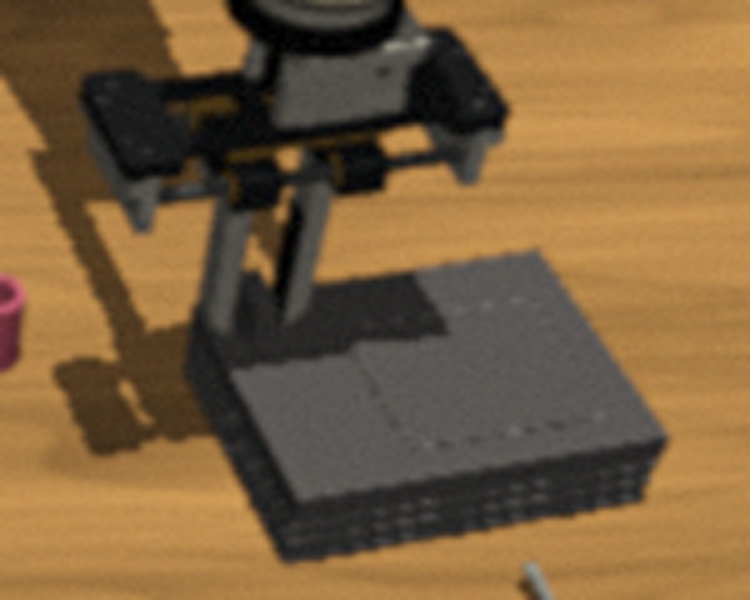

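The fingers straddle the lug at crop (258,300). Close.

Emit:
{"name": "move_arm", "arguments": {"motion": [0, 0, 0, 0, 0, 0, 0, 0, 0, 0, 0, 0, 0, 0, 0, 0, 0, 0, 0, 0, 0, 0, 0, 0, 0, 0, 0, 0, 0, 0, 0, 0, 0, 0, 0]}}

```text
time: 15.35
tool_pos: [0.5279, 0.1523, 0.0739]
ee_rot: [-3.14, -0.001, 0.176]
wrist_force: [-0.1, 5.4, 2.1]
width: 0.0118
finger_force: 30.0
```

Run:
```python
from h import *
np.set_printoptions(precision=4,suppress=True)
o=robot.get_obs();print(o["tool_pos"],o["ee_rot"],o["wrist_force"],o["wrist_torque"],o["width"])
# arc: pivot far at cover (.,.081,.013); lug at (-.07,.038): 
r=np.array([-.151,.025]);N=8;da=.32/N
# in tool frame step i (tool y=-cover y, z=-cover z): midpoint chord
for n in (6,8,10):
  da=.32/n; R=lambda a:np.array([[np.cos(a),-np.sin(a)],[np.sin(a),np.cos(a)]])
  # raising lug at -y => rotation about cover x by -a
  d=R(-da)@r-r; print(n,"cover dy,dz",d*10,"turn units",da/(np.pi/4),"tool y,z",-d*10)
```

```text
[0.5279 0.1523 0.0739] [-3.1399 -0.0013  0.1762] [-0.0827  5.3836  2.1336] [0.9015 0.1306 0.0361] 0.011788315365112548
6 cover dy,dz [0.0155 0.0801] turn units 0.06790610905254202 tool y,z [-0.0155 -0.0801]
8 cover dy,dz [0.0112 0.0602] turn units 0.050929581789406514 tool y,z [-0.0112 -0.0602]
10 cover dy,dz [0.0088 0.0482] turn units 0.04074366543152521 tool y,z [-0.0088 -0.0482]
```

Emit:
{"name": "move_arm", "arguments": {"motion": [-0.043, 0, 0, 0, -0.01, -0.051, 0, -0.043, 0, 0, 0, -0.01, -0.051, 0, -0.043, 0, 0, 0, -0.01, -0.051, 0, -0.043, 0, 0, 0, -0.01, -0.051, 0, 0, 0, 0, 0, 0, 0, 0, 0, 0, 0, 0, 0, 0, 0]}}

```text
time: 15.85
tool_pos: [0.5267, 0.1566, 0.0932]
ee_rot: [3.007, -0.0, 0.177]
wrist_force: [0.4, 1.8, 0.8]
width: 0.0118
finger_force: 30.0
```

```bash
python3 -c "
from h import *
o=robot.get_obs();print(o['ee_rot'],o['wrist_force'],o['wrist_torque'],o['width'])
cv2.imwrite('pics/g1.png',cv2.resize(robot.snapshot('scene')[110:250,320:480,::-1],(640,560),interpolation=cv2.INTER_CUBIC))"
```

```text
[ 3.00711370e+00 -1.70977127e-05  1.76716721e-01] [0.42483436 1.80013511 0.7678301 ] [0.85130759 0.09919928 0.12888323] 0.011758022635766007
```

View pics/g1.png

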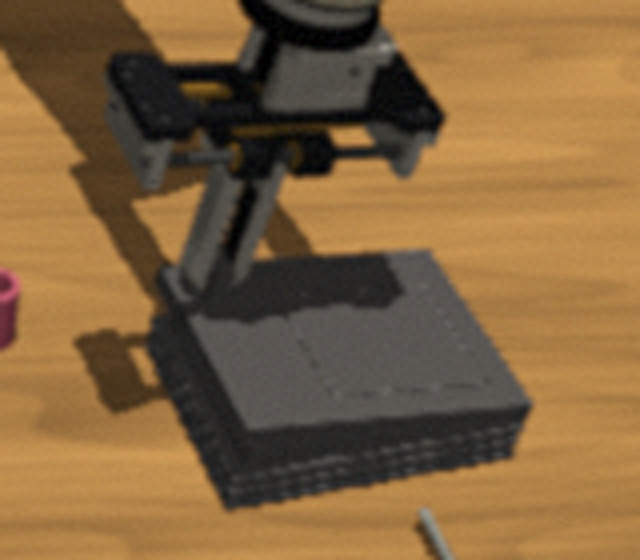

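The lug end at crop (190,300) is up, the far end still rests on the stack, and the covers below haven't moved. I continue to about 0.34 rad.

Emit:
{"name": "move_arm", "arguments": {"motion": [-0.043, 0, 0, 0, -0.01, -0.051, 0, -0.043, 0, 0, 0, -0.01, -0.051, 0, -0.043, 0, 0, 0, -0.01, -0.051, 0, -0.043, 0, 0, 0, -0.01, -0.051, 0, -0.043, 0, 0, 0, -0.01, -0.051, 0, -0.043, 0, 0, 0, -0.01, -0.051, 0, 0, 0, 0, 0, 0, 0, 0, 0, 0, 0, 0, 0, 0, 0, 0, 0, 0, 0, 0, 0, 0]}}

```text
time: 16.65
tool_pos: [0.5247, 0.1683, 0.1216]
ee_rot: [2.805, 0.0, 0.175]
wrist_force: [-1.2, 3.0, 0.8]
width: 0.0119
finger_force: 30.1
```

Run:
```python
from h import *
np.set_printoptions(precision=4,suppress=True)
o=robot.get_obs();print(o["tool_pos"],o["ee_rot"],o["wrist_force"],o["wrist_torque"])
R=Ro.from_euler("xyz",o["ee_rot"]);print("world up in tool",R.inv().apply([0,0,1]))
# cover frame from tool: cover = tool*Rx(pi)
Rc=R*Ro.from_euler("x",np.pi);p=o["tool_pos"]
print("far",p+Rc.apply(np.array([.045,.151,-.025-.003])))
```

```text
[0.5247 0.1683 0.1216] [2.8054 0.0001 0.1755] [-1.2018  2.9828  0.7731] [0.9969 0.1487 0.2485]
world up in tool [-0.0001  0.3299 -0.944 ]
far [0.5457 0.3074 0.0453]
```

Emit:
{"name": "move_arm", "arguments": {"motion": [0, 0, 0, 0, 0.016, -0.047, 0, 0, 0, 0, 0, 0.016, -0.047, 0, 0, 0, 0, 0, 0.016, -0.047, 0, 0, 0, 0, 0, 0.016, -0.047, 0, 0, 0, 0, 0, 0.016, -0.047, 0, 0, 0, 0, 0, 0, 0, 0]}}

```text
time: 17.15
tool_pos: [0.5254, 0.1683, 0.1486]
ee_rot: [2.803, -0.003, 0.175]
wrist_force: [0.0, -0.6, -1.1]
width: 0.0118
finger_force: 30.0
```

```bash
python3 -c "
from h import *
o=robot.get_obs();print(o['ee_rot'],o['wrist_force'],o['wrist_torque'],o['width'])
cv2.imwrite('pics/g2.png',cv2.resize(robot.snapshot('scene')[110:250,320:480,::-1],(640,560),interpolation=cv2.INTER_CUBIC))"
```

```text
[ 2.80319802 -0.00287961  0.17492946] [ 0.01098389 -0.5976798  -1.12337896] [0.08546409 0.03768596 0.03492348] 0.011807595663226303
```

View pics/g2.png

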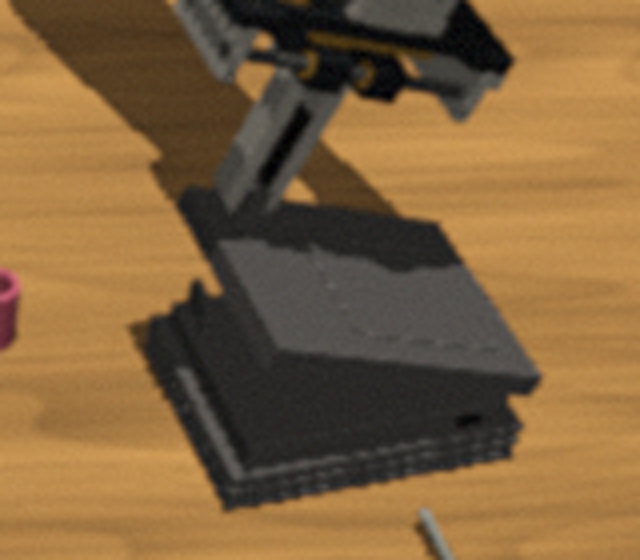

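The cover is free: it hangs tilted with a gap above the stack, the force is just its weight, and the stack stays put. Now I lift it and level it.

Emit:
{"name": "move_arm", "arguments": {"motion": [0, 0, 0, 0, 0.08, -0.22, 0, 0, 0, 0, 0, 0.08, -0.24, 0, 0, 0, 0, 0, 0.08, -0.24, 0, 0, 0, 0, 0, 0.08, -0.22, 0, 0.07, 0, 0, 0, 0, 0, 0, 0.07, 0, 0, 0, 0, 0, 0, 0.07, 0, 0, 0, 0, 0, 0, 0.07, 0, 0, 0, 0, 0, 0, 0.07, 0, 0, 0, 0, 0, 0, 0.08, 0, 0, 0, 0, 0, 0, 0, 0, 0, 0, 0, 0, 0, 0, 0, 0, 0, 0, 0, 0]}}

```text
time: 18.2
tool_pos: [0.5246, 0.1678, 0.244]
ee_rot: [3.14, 0.0, 0.174]
wrist_force: [-0.9, -0.7, -1.6]
width: 0.0118
finger_force: 30.0
```

```bash
python3 plan.py .527 -.355 .22 .21
```

```text
turn [ 0.0024  0.0006 -0.0463] shift(after turn) [-1.066  5.118  0.24 ] rows 12.551187510489285 F [-0.9 -0.7 -1.6] q6 1.6 w 0.011767806366324768 18.2
```

Emit:
{"name": "move_arm", "arguments": {"motion": [0, 0, -0.046, -0.04, 0.2, 0, 0, 0, 0, 0, -0.08, 0.35, 0, 0, 0, 0, 0, -0.08, 0.35, 0, 0, 0, 0, 0, -0.08, 0.35, 0, 0, 0, 0, 0, -0.08, 0.35, 0, 0, 0, 0, 0, -0.08, 0.35, 0, 0, 0, 0, 0, -0.08, 0.35, 0, 0, 0, 0, 0, -0.08, 0.35, 0, 0, 0, 0, 0, -0.08, 0.35, 0, 0, 0, 0, 0, -0.08, 0.35, 0, 0, 0, 0, 0, -0.08, 0.35, 0, 0, 0, 0, 0, -0.08, 0.35, 0, 0]}}

```text
time: 19.2
tool_pos: [0.5189, -0.2474, 0.244]
ee_rot: [3.14, 0.001, 0.213]
wrist_force: [0.4, -0.8, -1.4]
width: 0.0115
finger_force: 30.0
```

Emit:
{"name": "move_arm", "arguments": {"motion": [0, 0, 0, -0.08, 0.35, 0, 0, 0, 0, 0, -0.07, 0.3, 0.1, 0, 0, 0, 0, 0, 0.2, 0.1, 0, 0, 0, 0, 0, 0, 0.1, 0, 0, 0, 0, 0, 0, 0.1, 0, 0, 0, 0, 0, 0, 0.1, 0, 0, 0, 0, 0, 0, 0.1, 0, 0, 0, 0, 0, 0, 0.1, 0, 0, 0, 0, 0, 0, 0, 0, 0, 0, 0, 0, 0, 0, 0, 0, 0, 0, 0, 0, 0, 0]}}

```text
time: 20.12
tool_pos: [0.5225, -0.3323, 0.1749]
ee_rot: [3.141, -0.001, 0.212]
wrist_force: [-0.8, -0.4, -1.5]
width: 0.012
finger_force: 30.0
```

```bash
python3 - <<'E'
from h import *
t=robot.snapshot("top")[:,:,::-1];s=robot.snapshot("scene")[:,:,::-1]
a=cv2.resize(t[150:270,310:430],(400,400),interpolation=cv2.INTER_CUBIC)
b=cv2.resize(s[120:260,110:250],(400,400),interpolation=cv2.INTER_CUBIC)
cv2.imwrite("pics/k1.png",cv2.convertScaleAbs(np.hstack([a,b]),alpha=1.5))
E
python3 plan.py .527 -.355 .138 .21
```

```text
turn [ 0.0022 -0.0017  0.0027] shift(after turn) [-0.004  0.228  0.374] rows 1.0495028575752778 F [-0.  -0.5 -1.3] q6 0.7 w 0.011698006041551426 20.2167
```

View pics/k1.png

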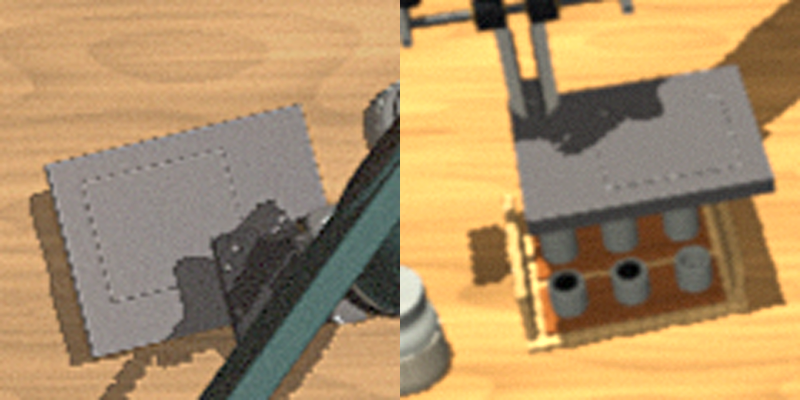

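The cover is held level and lengthwise. Its roof corners in the top crop are at (45,165), (300,103) and (95,357). The bushes below haven't moved. I'll fit the cover pose from these corners and correct the centring.

Run:
```python
from h import *
k=120/400
z=.150
W=[ray("top",310+(x+.5)*k-.5,150+(y+.5)*k-.5,z) for x,y in[(45,165),(300,103),(95,357)]]
t,y,r=fit([(.0685,.091),(.0685,-.091),(-.0685,.091)],W);print("cover",t,y,r)
o=robot.get_obs();R=np.array([[np.cos(y),-np.sin(y)],[np.sin(y),np.cos(y)]])
print("expected from tool",o["tool_pos"][:2]+R@[.045,.07])
d=np.array([.5563,-.2768])-t;T=Ro.from_euler("xyz",o["ee_rot"]);print("shift tool",T.inv().apply([*d,0])*10,"yaw err",.2101-y)
```

```text
cover [ 0.55271788 -0.25527057] 0.2182587910592761 [[-3.08872182e-04  2.88099434e-04]
 [-3.32797491e-04  9.03260157e-06]
 [ 6.41669673e-04 -2.97132035e-04]]
expected from tool [ 0.55139019 -0.25458571]
shift tool [-0.01030233  0.21801034  0.00035965] yaw err -0.008158791059276083
```

Emit:
{"name": "move_arm", "arguments": {"motion": [0, 0, 0.006, -0.01, 0.06, 0.06, 0, 0, 0, 0, 0, 0.06, 0.1, 0, 0, 0, 0, 0, 0.06, 0.1, 0, 0, 0, 0, 0, 0.04, 0.06, 0, 0, 0, 0, 0, 0, 0.04, 0, 0, 0, 0, 0, 0, 0, 0, 0, 0, 0, 0, 0, 0, 0, 0, 0, 0, 0, 0, 0, 0, 0, 0, 0, 0, 0, 0, 0, 0, 0, 0, 0, 0, 0, 0]}}

```text
time: 21.05
tool_pos: [0.526, -0.3543, 0.139]
ee_rot: [3.141, -0.001, 0.207]
wrist_force: [-0.2, -0.2, -1.4]
width: 0.0117
finger_force: 30.0
```

```bash
python3 plan.py .5268 -.3547 .138 .21
```

```text
turn [ 0.0014 -0.0011 -0.0034] shift(after turn) [0.007 0.006 0.01 ] rows 0.03109497559731682 F [-0.2 -0.2 -1.4] q6 0.68 w 0.011721179078139878 21.05
```

```bash
python3 -c "
from bench import robot
print(abs(robot.get_obs()['qvel']).max(),robot.close_job())"
```

```text
the job is handed in; nothing more can be done
0.0017814603290085833 None
```

The job is handed in after 21 s: both bushes are on the posts of their own rows, and the cover was peeled lug end first with no visible shift of the covers below. It is held still and level, centred and lengthwise about 36 mm above the rack; the tape, jar, screwdriver and look-alikes were not touched.

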